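Turn round the test kiln: unload, load, latch, start

TASK

Turn round the little test kiln: first take out the fired terracotta jars and stand them upright on the plywood ware board, then stand every raw grey bud vase upright on the kiln floor. Press the lid down until its catch holds it fully shut, and only then press the controller's start button (the small round one, never the big mushroom stop) all the way in and let it go. Set the pots down rather than dropping them, and leave the bowl, the wooden stamp and the round pot where they stand.

Things in the scene. Friction and masses are not known exactly. Their poses are not given: they have to be found in the camera images.
- kiln: top-loading test kiln, aluminium-clad firebrick box 276 (x) by 216 (y) mm, fixed. Origin: centre of its underside, z up. Open chamber 200 (x) by 140 (y) mm about the origin, floor 45 and rim 145 mm above the bench. The lid's hinge runs along the kiln's x at y +108, z +147 mm and opens away to +y; the roller catch is on the -y face
- kiln_floor (a point): centre of the chamber floor, 45 mm above the kiln's origin
- kiln_lid (a joint): angle of the kiln lid (rad): 0 shut and latched, 1.57 upright, 1.8 fully open; starts wide open. A stiff hinge (1 N m) holds it at any angle. About 0.07 rad before shut its strike meets the sprung roller of the catch; pressing on with some 11 to 15 N near the front edge snaps it past, to 0, else it stays ajar
- lid_front (a point): point on the lid's outer face (its top when shut), mid-width, 195 mm from the hinge, 182 mm above the bench when shut: a good place to press. The lid is a panel 276 mm along the hinge, 231 mm from hinge to front edge, 35 mm thick outwards from the hinge axis, 0.7 kg, with a bar handle 262 mm from the hinge
- board: plywood ware board, 300 (x) by 130 (y) by 18 mm thick, lying fixed on the bench; origin: centre of its underside
- controller: kiln controller, a grey sloping console 150 (x) by 140 (y) mm, 45 mm high at its -x edge (towards the robot) and 87 mm at the back; fixed. Origin: centre of its underside. The panel rises towards +x at 0.273 rad; the start button is on its +y half, the mushroom stop on its -y half, 68 mm apart
- start_top (a point): centre of the top of the start button, a black cap 24 mm across in an aluminium bezel 40 mm across that stands 10 mm lower; its z axis is the panel's normal, pointing out; it is pressed along -z
- start (a joint): travel of the start button (m): 0 out, 0.006 fully in; a spring returns it; fully in takes 5 N
- stop_top (a point): centre of the top of the stop button, a black mushroom 40 mm across standing about 32 mm off the panel: do not press
- stop (a joint): travel of the stop button (m): 0 out, 0.005 in
- vase1: a raw grey clay bud vase, 88 mm tall: heavy flat-footed belly 48 mm across (base 44 mm), and from 44 mm up to its top a straight neck 24 mm across with a thin 27 mm lip over the top 3 mm; 0.06 to 0.13 kg. Starts upright on the bench. Origin: centre of its underside, z up its axis. May be absent.
- vase2: a raw grey clay bud vase, 88 mm tall: heavy flat-footed belly 48 mm across (base 44 mm), and from 44 mm up to its top a straight neck 24 mm across with a thin 27 mm lip over the top 3 mm; 0.06 to 0.13 kg. Starts upright on the bench. Origin: centre of its underside, z up its axis. May be absent.
- vase3: a raw grey clay bud vase, 88 mm tall: heavy flat-footed belly 48 mm across (base 44 mm), and from 44 mm up to its top a straight neck 24 mm across with a thin 27 mm lip over the top 3 mm; 0.06 to 0.13 kg. Starts upright on the bench. Origin: centre of its underside, z up its axis. May be absent.
- vase4: a raw grey clay bud vase, 88 mm tall: heavy flat-footed belly 48 mm across (base 44 mm), and from 44 mm up to its top a straight neck 24 mm across with a thin 27 mm lip over the top 3 mm; 0.06 to 0.13 kg. Starts upright on the bench. Origin: centre of its underside, z up its axis. May be absent.
- jar1: a fired terracotta jar, a plain upright cylinder 40 mm across and 92 mm tall, edge bevelled over the top 6 mm, small dark mouth on top (solid, nothing fits in); 0.08 to 0.16 kg. Starts upright in the kiln. Origin: centre of its underside, z up its axis. May be absent.
- jar2: a fired terracotta jar, a plain upright cylinder 40 mm across and 92 mm tall, edge bevelled over the top 6 mm, small dark mouth on top (solid, nothing fits in); 0.08 to 0.16 kg. Starts upright in the kiln. Origin: centre of its underside, z up its axis. May be absent.
- bowl: bystander: squat raw grey bowl 72 mm across, 34 mm high, among the vases; origin under its centre
- stamp: bystander: turned wooden stamp, 42 mm across, 74 mm tall, upright among the vases; origin under its centre
- pot: bystander: round terracotta pot 74 mm across, 68 mm tall, on the ware board; origin under its centre
Things that resemble listed ones, but are neither listed nor needed, are in the scene too. What is shaped like the vase1 but yellow is not meant.

How it is judged:
By the outcome, as a careful person would: the job done as asked, in the order asked, and still so for the second after the job is handed in, with the robot touching nothing.
Of vase1, vase2, vase3, vase4 only 3 to 4 are there at a start; the rules pass over those that are not, and their reading is None.
Of jar1, jar2 only 1 to 2 are there at a start; the rules pass over those that are not, and their reading is None.
At some moment in a run one of vase1, vase2, vase3, vase4 may be knocked a few centimetres aside while the robot is not near it.
It also fails if it takes over 210 s, if anything falls off the work surface, if the arm or the gripper's body presses on something with over 40 N, if the wrist force passes 120 N, or if a joint passes its speed limit or range.

ROBOT

A 6-joint arm with a two-finger parallel gripper is mounted at the origin on the work surface. World frame = base frame: x ahead of the robot, y to its left, z up, the work surface at z = 0. Lengths are in m, angles in rad, forces in N, time in s.
With the tool pointing down it reaches from about 0.275 to 0.75 m from the base axis. Payload 10.2 kg.
Tool frame: the origin (TCP) lies on the mounting face of the last link; the fingertips stand 166 mm ahead of it and the grasp point (between the pads) lies 147 mm ahead of it; y points along the fingers, z is the direction in which the jaws open and shut, and the axes are right-handed (so a half turn about y gives the same grasp; the last joint's range is limited). The gripper opens to 88 mm and grips with 3 to 60 N. Pads are 18 mm wide; open, the fingers measure 123 mm over their backs; the gripper's body (75 mm by 187 mm) begins 45 mm behind the grasp point.
Start: joints at [0.908, 0.313, 1.498, -0, 1.331, -0.223], TCP at [0.224, 0.475, 0.405] pointing down, gripper open.
Joint ranges: [-2.94, 2.94], [-0.97, 2.17], [0.19, 2.56], [-1.23, 4.37], [0.02, 3.11], [-2.88, 2.88]. Speed limits (rad/s): [2.39, 2.39, 3.01, 3.14, 3.14, 3.14].

INTERFACE

Orientations are given as a unit quaternion [x, y, z, w].
In Python, from station import ctrl gives the robot as it stands.
- The arm moves only by the tool servo_tool, never from a script. Its argument "moves" is a list that holds one entry, the list of rows, each a list of 7 numbers: the shift along the world's x, y, z normalised to -1 to 1, where 1 is 250 mm, then the turn, a rotation vector about the world's x, y, z normalised to -1 to 1, where 1 is 30 degrees, then the opening, from 0 (shut) to 1 (fully open). In form: [[[x, y, z, rx, ry, rz, grip], ...]]. A call has 1 to 12 rows; each row is the pose to reach, as a shift and turn from the pose commanded when the call began; what a row does not reach only later rows make up. A row lasts 1/12 s, in which the tool goes at most 41.7 mm and 7.16 degrees, less where a joint would pass 70% of its speed; a pose out of reach is approached as far as the arm can. A call with a number of a shift or a turn outside -1 to 1 is refused whole. A call with a gripper value outside its range is refused whole. The fingers move at their own pace and stop on an object; the grip force is fixed at half the most. Time passes only in rows, so rows that repeat a pose let the fingers close. It gives the time, the measured TCP pose, the force and the opening at its end, in the units of the state.
- ctrl.sense(): the state, without advancing time (a new reading comes with each control period).
- ctrl.camera(name): name is "scene" or "top" or "wrist"; returns (picture, depth): 480x640x3 uint8, red, green, blue; 480x640 float32, m along the optical axis (not along the pixel's ray), 0 where there is no reading.
- ctrl.camera_info(name): a dict with "mtx" (3x3 intrinsics, pixels), "R" (3x3) and "t" (3): a world point X has camera coordinates R X + t; the wrist camera has in their place "tool_from_camera" (4x4, takes a point from camera to tool coordinates, whose origin is the TCP and whose axes are the tool frame's). Camera axes: x right, y down, z forward; pixel columns grow to the right and rows downward; lengths in m; the calibration is good to about 2 mm. A picture is of the moment at which its call begins: read the wrist's pose just before it. camera_info takes no time and is no camera call.
- ctrl.sign_off(): hands the job in, once; it reports no verdict.
Trained networks look in the newest picture that a camera, given by its name, has taken for a name from the list of things; names that differ only in an ending like _2 or _b are one class to them, and where a whole thing is asked for, a point or a joint stands for the part that bears it (a point fixed in the world has none). Each returns a list of dicts, best first, with "score" (0 to 1); they miss things now and then, are a little off and sometimes report something else, mostly with a low value. They report only what shows in the picture. A call takes as long as a camera call. They do not tell look-alikes from the thing itself.
- ctrl.silhouettes(camera, query): "mask" (480x640 bool, what is visible of it) and "rect" ([left, top, right, bottom] in pixels, round what is visible of it).
The state is a dict: "t": time; "joints": joint angles; "dq": joint speeds; "joint_torque": joint torques, N m; "ee_pos": TCP position; "orientation": TCP orientation; "contact_force": force on the tool from outside, world axes, zero at the start; "moment": the same for the moment, N m; "opening": finger opening in m.
Only numpy, scipy, OpenCV 4.12 (cv2) and the standard library are available. Lean on these libraries where they do the work, as an engineer would, in place of code of your own. Each camera call takes 0.05 s, during which the arm holds its last target. There are 200 camera calls.

## Working session

There is one attempt and no reset: what is moved stays moved. The work goes in short steps, Python scripts to look and compute and a tool call to move; the robot and the scene stay as the last step left them, time stands still between calls to the robot, and variables do not carry over. Pictures are saved under pics/ and viewed, about 12 in all and at most 16, crops included, and the job is handed in when it is done.

Besides the shell and the picture viewer there is one more tool, called as a command line: name --argument value ..., lists and objects as JSON in quotes. servo_tool: Moves the arm, as the interface text tells. Its arguments: {"type":"object","properties":{"moves":{"type":"array","items":{"type":"array","items":{"type":"array","items":{"type":"number"}}}}},"required":["moves"]}

```bash
ls; mkdir -p pics
cat > h.py <<'E'
from station import ctrl
import numpy as np, cv2
from scipy.spatial.transform import Rotation as Ro
def cam(n):
    s=ctrl.sense(); im,d=ctrl.camera(n); return s,im,d
def save(im,name,scale=1):
    im=cv2.resize(im,None,fx=scale,fy=scale) if scale!=1 else im
    cv2.imwrite('pics/'+name,cv2.cvtColor(im,cv2.COLOR_RGB2BGR))
def cloud(n,d,s=None):
    i=ctrl.camera_info(n);K=np.array(i['mtx'])
    v,u=np.mgrid[:d.shape[0],:d.shape[1]]
    P=np.stack([(u-K[0,2])/K[0,0]*d,(v-K[1,2])/K[1,1]*d,d],-1)
    if 'R' in i: W=(P-np.array(i['t']))@np.array(i['R'])
    else:
        T=np.array(i['tool_from_camera']);P=P@T[:3,:3].T+T[:3,3]
        W=P@Ro.from_quat(s['orientation']).as_matrix().T+np.array(s['ee_pos'])
    W[d<=0]=np.nan
    return W
E
python3 - <<'E'
from h import *
for n in ['scene','top']:
    s,im,d=cam(n);save(im,n+'0.png');W=cloud(n,d);np.save(n+'W.npy',W)
    for q in ['vase1','jar1','bowl','stamp','pot','kiln','board','controller','start_top','stop_top','kiln_lid']:
        try: r=ctrl.silhouettes(n,q)
        except Exception as e: print(q,e);continue
        for o in r[:7]:
            p=W[o['mask']];z=np.nanmax(p[:,2]) if len(p) else 0
            t=p[p[:,2]>z-.006]
            print(n,q,round(o['score'],2),np.round(o['rect']),'med',np.round(np.nanmedian(p,0),3),'top',np.round(np.nanmean(t,0),3))
print(s)
E
```

```text
pics
scene vase1 0.95 [177. 281. 197. 322.] med [ 0.289 -0.304  0.037] top [ 0.281 -0.298  0.089]
scene vase1 0.86 [352. 306. 378. 354.] med [ 0.625 -0.15   0.036] top [ 0.62  -0.142  0.089]
scene vase1 0.74 [300. 243. 325. 277.] med [ 0.428 -0.048  0.034] top [ 0.422 -0.04   0.089]
scene vase1 0.67 [320. 287. 342. 334.] med [ 0.542 -0.146  0.037] top [ 0.536 -0.137  0.089]
scene vase1 0.61 [387. 278. 407. 318.] med [ 0.636 -0.042  0.037] top [ 0.632 -0.033  0.089]
scene jar1 0.79 [414. 194. 434. 214.] med [0.578 0.192 0.131] top [0.603 0.137 0.146]
scene bowl 0.79 [276. 281. 310. 308.] med [ 0.444 -0.142  0.035] top [ 0.44  -0.137  0.036]
scene stamp 0.79 [346. 267. 366. 299.] med [ 0.542 -0.042  0.029] top [ 0.538 -0.036  0.073]
scene pot 0.94 [300. 339. 336. 381.] med [ 0.6   -0.277  0.07 ] top [ 0.591 -0.264  0.087]
scene pot 0.38 [181. 394. 204. 413.] med [ 0.487 -0.463  0.087] top [ 0.487 -0.461  0.089]
scene board 0.61 [206. 296. 366. 413.] med [ 0.497 -0.263  0.018] top [ 0.593 -0.243  0.088]
scene controller 0.69 [160. 360. 285. 476.] med [ 0.538 -0.438  0.068] top [ 0.539 -
[... 2040 characters left out ...]
 [0.492 0.319 0.329] top [0.492 0.342 0.415]
{'t': 0.6, 'joints': array([ 9.07581532e-01,  3.12880112e-01,  1.49773619e+00, -1.14764789e-05,
        1.33102617e+00, -2.23393585e-01]), 'dq': array([-0.00146217,  0.00104545,  0.00026498,  0.00013011,  0.00065333,
       -0.00116316]), 'joint_torque': array([-1.79994430e-05, -4.01988566e+01, -2.52349180e+01,  6.94526592e-02,
        3.19764577e-02, -6.17267824e-05]), 'ee_pos': array([0.22353787, 0.47502504, 0.40471672]), 'orientation': array([ 0.69009531, -0.15425301,  0.15424502, -0.6900601 ]), 'contact_force': array([ 0.29643473, -0.26956997,  0.29206749]), 'moment': array([0.04108303, 0.01022104, 0.02456504]), 'opening': 0.08791877135002117}
```

View pics/scene0.png

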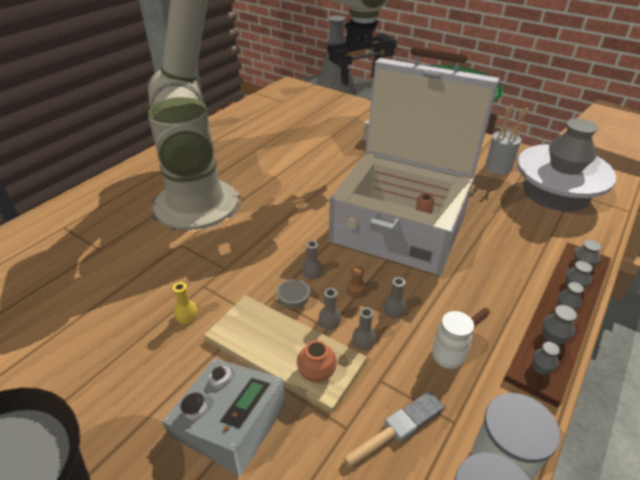

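View pics/top0.png

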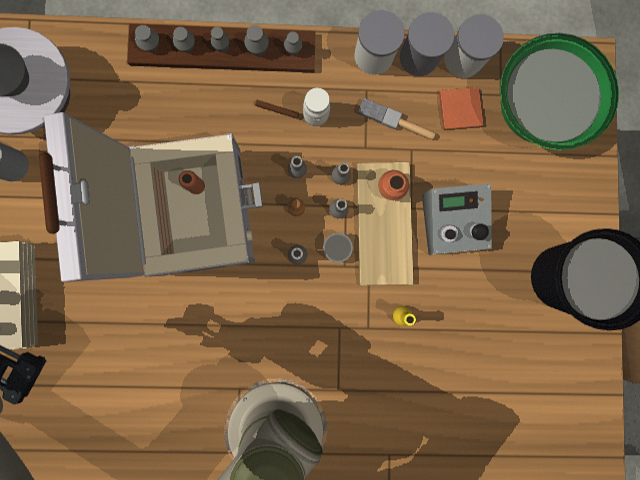

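The scene picture shows four grey vases at (312,258), (330,308), (365,328) and (397,297). There is one jar in the kiln at (425,203). The controller has its start button at (218,375) and the mushroom stop at (193,405).

What could be taken for the targets:
- **For a vase:** the yellow vase (184,303), the rack of grey pots on the far right (around 570,300), the wooden stamp (357,281) and the bowl (293,293).
- **For a jar:** the pot (317,360).

Next I fit the fixtures.

Run:
```python
from h import *
s=ctrl.sense();print(np.round(Ro.from_quat(s['orientation']).as_matrix(),3))
W=np.load('topW.npy');S=np.load('sceneW.npy')
def rect(m,name,P):
    p=P[m]; r=cv2.minAreaRect((p[:,:2]*1000).astype(np.float32));print(name,len(p),r,np.nanmedian(p[:,2]))
for nm,P in(('top',W),('scene',S)):
    x,y,z=P[...,0],P[...,1],P[...,2]
    m=(abs(z-.145)<.006)&(x>.3)&(x<.75)&(y>.05)&(y<.32)
    m=cv2.morphologyEx(m.astype(np.uint8),cv2.MORPH_OPEN,np.ones((3,3)))>0
    rect(m,nm+' rim',P)
    m=(abs(z-.018)<.006)&(x>.3)&(x<.75)&(y>-.36)&(y<-.15)
    m=cv2.morphologyEx(m.astype(np.uint8),cv2.MORPH_OPEN,np.ones((3,3)))>0
    rect(m,nm+' board',P)
    m=(z>.03)&(x>.35)&(x<.65)&(y>-.55)&(y<-.34)
    rect(m,nm+' ctrl',P)
    m=(abs(z-.045)<.006)&(x>.4)&(x<.65)&(y>.1)&(y<.3)
    rect(m,nm+' floor',P)
# controller panel plane
i=W[185:256,422:492].reshape(-1,3);print('ctrl z by x',)
for o in ctrl.silhouettes('scene','start_top')[:1]:
    pass
s,im,d=cam('top');c=np.hstack([cv2.resize(im[150:270,130:270],None,fx=2.8,fy=2.8),cv2.resize(im[150:270,275:415],None,fx=2.8,fy=2.8)])
save(c,'close.png')
for o in ctrl.silhouettes('top','start_top'): print(o['score'],o['rect'],np.nanmedian(W[o['mask']],0))
```

```text
[[ 0.905  0.     0.426]
 [-0.426 -0.     0.905]
 [ 0.    -1.    -0.   ]]
top rim 7106 ((521.807861328125, 175.92552185058594), (281.13397216796875, 261.103759765625), 9.53264045715332) 0.14525217291958803
top board 5852 ((551.0234985351562, -254.4785919189453), (171.89476013183594, 410.7163391113281), 83.86244201660156) 0.017549348062941658
top ctrl 4100 ((511.5272521972656, -421.27301025390625), (150.0056610107422, 142.8243865966797), 6.956174850463867) 0.06884885998452814
top floor 4028 ((531.988525390625, 177.7486114501953), (208.52630615234375, 182.46011352539062), 9.689699172973633) 0.04532630695280649
scene rim 4055 ((521.760986328125, 174.94320678710938), (280.87664794921875, 260.84466552734375), 9.499500274658203) 0.14558876152642497
scene board 7807 ((532.3536376953125, -240.70411682128906), (196.63543701171875, 451.1972351074219), 84.09877014160156) 0.018529910913645246
scene ctrl 7775 ((512.1904907226562, -422.4944152832031), (153.01119995117188, 141.62733459472656), 7.115157604217529) 0.06992908627581303
scene floor 210 ((528.5228271484375, 189.57443237304688), (242.2417449951172, 179.59506225585938), 0.18322618305683136) 0.04660936397886253
ctrl z by x
0.52 [357.8, 163.4, 410.9, 284.1] [ 0.48241043 -0.24079864  0.01751615]
0.4 [444.2, 229.7, 454.1, 237.9] [ 0.4740353  -0.38984461  0.0781185 ]
```

View pics/close.png

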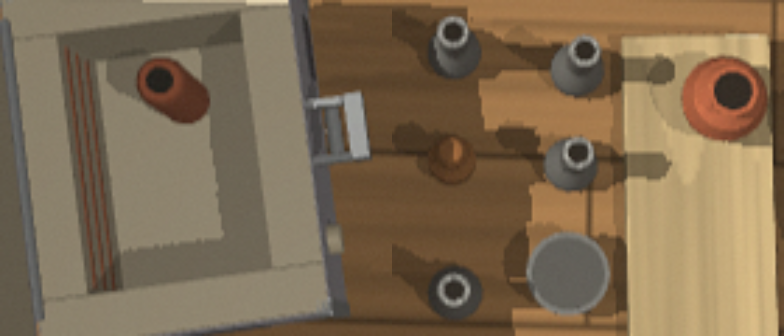

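The crop shows a single jar in the kiln at (165,85) and four grey vases at (455,45), (580,60), (573,160) and (455,290). The stamp is at (452,157), the bowl at (568,272) and the pot at (725,97). Now a refined fit.

```bash
cat > fit.py <<'E'
from h import *
W=np.load('topW.npy')
x,y,z=W[...,0],W[...,1],W[...,2]
# kiln
best=None
m=(abs(z-.145)<.005)&(x>.3)&(x<.75)&(y>.03)&(y<.36)
p=W[m][:,:2]
for a in np.arange(7,12.1,.25):
    R=np.array([[np.cos(np.radians(a)),np.sin(np.radians(a))],[-np.sin(np.radians(a)),np.cos(np.radians(a))]])
    q=p@R.T
    hx=np.histogram(q[:,0],np.arange(.3,.9,.002))[0];hy=np.histogram(q[:,1],np.arange(-.1,.4,.002))[0]
    sc=(np.diff(hx)**2).sum()+(np.diff(hy)**2).sum()
    if best is None or sc>best[0]: best=(sc,a,R,q)
_,a,R,q=best;print('yaw',a)
cx=.5*(np.percentile(q[:,0],.3)+np.percentile(q[:,0],99.7))
print('x ext',np.percentile(q[:,0],[.3,99.7]))
d=q[:,0]-cx
mid=q[(abs(d)<.08)&(abs(d)>.06),1];h=np.histogram(mid,np.arange(0,.36,.004));print([(round(b,3),n) for n,b in zip(*h) if n])
side=q[(abs(d)>.11)&(abs(d)<.13),1];print('side y',np.percentile(side,[0,1,99,100]))
fr=q[(q[:,1]>np.median(side)-.05)&(q[:,1]<np.median(side)+.05)][:,0];h=np.histogram(fr,np.arange(.3,.75,.004));print([(round(b,3),n) for n,b in zip(*h) if n])
print('Rinv',R.T)
E
python3 fit.py
python3 - <<'E'
from h import *
W=np.load('topW.npy');S=np.load('sceneW.npy')
x,y,z=W[...,0],W[...,1],W[...,2]
def ctr(P,lo,hi,c,r):
    m=(P[...,2]>lo)&(P[...,2]<hi)&(np.hypot(P[...,0]-c[0],P[...,1]-c[1])<r)
    p=P[m][:,:2].astype(np.float32); return np.round(cv2.minEnclosingCircle(p)[0],4),np.round(p.mean(0),4),len(p)
for n,c in dict(v1=(.534,-.136),v2=(.6195,-.14),v3=(.631,-.032),v4=(.421,-.0385)).items():
    print(n,ctr(W,.084,.1,c,.03),ctr(S,.084,.1,c,.03))
print('jar',ctr(W,.127,.143,(.573,.203),.03),ctr(S,.127,.143,(.573,.203),.03))
m=(abs(z-.018)<.005)&(x>.3)&(x<.75)&(y>-.33)&(y<-.165)
m=cv2.morphologyEx(m.astype(np.uint8),cv2.MORPH_OPEN,np.ones((3,3)));n,l,st,_=cv2.connectedComponentsWithStats(m)
k=1+np.argmax(st[1:,4]);p=W[l==k][:,:2];print('board',cv2.minAreaRect(p.astype(np.float32)*1000))
# controller local plane & start button
for nm,P in(('top',W),('scene',S)):
    c=(.479,-.394)
    m=(np.hypot(P[...,0]-c[0],P[...,1]-c[1])<.035)&(P[...,2]>.03)
    p=P[m]; A=np.c_[p[:,:2],np.ones(len(p))]
    # ransac-ish: height above plane slope
    a=np.radians(7.0); n=np.array([-np.sin(.273)*np.cos(a),-np.sin(.273)*np.sin(a),np.cos(.273)])
    hgt=p@n; base=np.percentile(hgt,10)
    h=np.histogram(hgt-base,np.arange(-.004,.04,.002));print(nm,h[0],base)
    t=p[hgt>hgt.max()-.004];print('top pts',len(t),t.mean(0),cv2.minEnclosingCircle(t[:,:2].astype(np.float32)))
    lm=(P[...,2]>.1)&(P[...,0]>.3)&(P[...,0]<.7)&(P[...,1]>.27)&(P[...,1]<.45)
    q=P[lm];print('lid z>.36',q[q[:,2]>.36].min(0),q[q[:,2]>.36].max(0),'handle >.385',q[q[:,2]>.385].min(0),q[q[:,2]>.385].max(0))
E
```

```text
yaw 9.75
x ext [0.40466604 0.68279193]
[(np.float64(0.0), np.int64(33)), (np.float64(0.004), np.int64(34)), (np.float64(0.008), np.int64(35)), (np.float64(0.012), np.int64(37)), (np.float64(0.016), np.int64(32)), (np.float64(0.02), np.int64(36)), (np.float64(0.024), np.int64(32)), (np.float64(0.028), np.int64(39)), (np.float64(0.032), np.int64(27)), (np.float64(0.092), np.int64(1)), (np.float64(0.1), np.int64(1)), (np.float64(0.104), np.int64(3)), (np.float64(0.108), np.int64(1)), (np.float64(0.172), np.int64(22)), (np.float64(0.176), np.int64(35)), (np.float64(0.18), np.int64(39)), (np.float64(0.184), np.int64(34)), (np.float64(0.188), np.int64(32)), (np.float64(0.192), np.int64(39)), (np.float64(0.196), np.int64(36)), (np.float64(0.2), np.int64(30)), (np.float64(0.204), np.int64(42)), (np.float64(0.208), np.int64(25)), (np.float64(0.212), np.int64(5))]
side y [-0.00592451 -0.00251065  0.21126337  0.2159682 ]
[(np.float64(0.404), np.int64(63)), (np.float64(0.408), np.int64(90)), (np.float64(0.412), np.int64(91)), (np.float64(0.416), np.int64(88)), (np.float64(0.42), np.int64(91)), (
[... 1831 characters left out ...]
  0   0] -0.062107886091287166
top pts 34 [ 0.47249843 -0.39203301  0.07978619] ((0.473643034696579, -0.3910265266895294), 0.011387307196855545)
lid z>.36 [0.35498892 0.29417035 0.3600044 ] [0.63152406 0.37830427 0.41935371] handle >.385 [0.42943333 0.2963458  0.38500461] [0.55505756 0.35843225 0.41935371]
scene [  5  90 382  93  14  21  25  58 101  26  13  15  41  53  12   0   0   0
   0   0   0] -0.059881907381775776
top pts 86 [ 0.47435543 -0.39333139  0.07987055] ((0.4747609794139862, -0.3934291899204254), 0.012245371006429195)
lid z>.36 [0.35790282 0.29272125 0.36002746] [0.63283007 0.3786395  0.4174768 ] handle >.385 [0.43112585 0.32300132 0.38511263] [0.55697757 0.35573627 0.4174768 ]
```

servo_tool --moves '[[[0,-0.17,0,0,0,0,0.65],[0,-0.33,0,0,0,0,0.65],[0,-0.5,0,0,0,0,0.65],[0,-0.66,0,0,0,0,0.65],[0,-0.83,0,0,0,0,0.65],[0.04,-1,0,0,0,0,0.65],[0.2,-1,0,0,0,0,0.65],[0.35,-1,0,0,0,0,0.65],[0.5,-1,0,0,0,0,0.65],[0.65,-1,0,0,0,0,0.65],[0.8,-1,0,0,0,0,0.65],[0.95,-1,0,0,0,0,0.65]]]'

```text
t: 2.35
ee_pos: [0.4628, 0.2247, 0.4046]
orientation: [-0.69, 0.154, -0.154, 0.69]
contact_force: [-0.3, 0.1, -0.0]
opening: 0.0572
```

servo_tool --moves '[[[0.15,-0.03,0,0,0,0,0.65],[0.3,-0.06,0,0,0,0,0.65],[0.45,-0.09,0,0,0,0,0.65],[0.454,-0.09,0,0,0,0,0.65],[0.454,-0.09,-0.12,0,0,0,0.65],[0.454,-0.09,-0.24,0,0,0,0.65],[0.454,-0.09,-0.36,0,0,0,0.65],[0.454,-0.09,-0.46,0,0,0,0.65],[0.454,-0.09,-0.53,0,0,0,0.65],[0.454,-0.09,-0.57,0,0,0,0.65],[0.454,-0.09,-0.57,0,0,0,0.3],[0.454,-0.09,-0.57,0,0,0,0.3]]]'

```text
t: 3.35
ee_pos: [0.5746, 0.2027, 0.2629]
orientation: [-0.69, 0.154, -0.154, 0.69]
contact_force: [0.8, -0.2, 0.7]
opening: 0.0458
```

servo_tool --moves '[[[0,0,0,0,0,0,0.2],[0,0,0,0,0,0,0.2],[0,0,0,0,0,0,0.2],[0,0,0.05,0,0,0,0.2],[0,0,0.15,0,0,0,0.2],[0,0,0.27,0,0,0,0.2],[0,0,0.39,0,0,0,0.2],[0,0,0.5,0,0,0,0.2],[0,0,0.52,0,0,0,0.2],[0,-0.1,0.52,0,0,0,0.2],[0,-0.22,0.52,0,0,0,0.2],[0,-0.36,0.52,0,0,0,0.2]]]'

```text
t: 4.35
ee_pos: [0.5741, 0.1124, 0.3913]
orientation: [0.69, -0.154, 0.153, -0.69]
contact_force: [1.2, -0.1, -1.0]
opening: 0.0392
```

servo_tool --moves '[[[-0.02,-0.13,0,0,0,0,0.2],[-0.06,-0.26,0,0,0,0,0.2],[-0.12,-0.4,0,0,0,0,0.2],[-0.18,-0.54,0,0,0,0,0.2],[-0.25,-0.68,0,0,0,0,0.2],[-0.32,-0.82,0,0,0,0,0.2],[-0.39,-0.95,0,0,0,0,0.2],[-0.45,-1,0,0,0,0,0.2],[-0.5,-1,0,0,0,0,0.2]]]'

```text
t: 5.1
ee_pos: [0.4483, -0.1398, 0.3913]
orientation: [0.69, -0.156, 0.155, -0.69]
contact_force: [0.5, 0.3, -1.4]
opening: 0.0396
```

servo_tool --moves '[[[0,-0.12,0,0,0,0,0.2],[0,-0.25,0,0,0,0,0.2],[0,-0.38,-0.04,0,0,0,0.2],[0,-0.45,-0.12,0,0,0,0.2],[0,-0.45,-0.24,0,0,0,0.2],[0,-0.45,-0.36,0,0,0,0.2],[0,-0.45,-0.46,0,0,0,0.2],[0,-0.45,-0.54,0,0,0,0.2],[0,-0.45,-0.58,0,0,0,0.2],[0,-0.45,-0.59,0,0,0,0.2]]]'

```text
t: 5.93
ee_pos: [0.4491, -0.2496, 0.2428]
orientation: [-0.689, 0.155, -0.153, 0.691]
contact_force: [-0.2, -0.1, -1.6]
opening: 0.0393
```

servo_tool --moves '[[[0,0,-0.015,0,0,0,0.2],[0,0,-0.025,0,0,0,0.2],[0,0,-0.032,0,0,0,0.2],[0,0,-0.032,0,0,0,0.2]]]'

```text
t: 6.27
ee_pos: [0.4496, -0.25, 0.2371]
orientation: [0.69, -0.154, 0.155, -0.69]
contact_force: [0.8, 0.8, -0.8]
opening: 0.0395
```

servo_tool --moves '[[[0,0,-0.005,0,0,0,0.2],[0,0,-0.01,0,0,0,0.2],[0,0,-0.01,0,0,0,0.2]]]'

```text
t: 6.52
ee_pos: [0.45, -0.2504, 0.2363]
orientation: [0.691, -0.153, 0.155, -0.689]
contact_force: [-3.0, 0.3, 13.5]
opening: 0.0393
```

servo_tool --moves '[[[0,0,0.005,0,0,0,0.6],[0,0,0.005,0,0,0,0.6],[0,0,0.005,0,0,0,0.6],[0,0,0.1,0,0,0,0.6],[0,0,0.25,0,0,0,0.6],[0,0,0.4,0,0,0,0.6],[0,0,0.55,0,0,-0.2,0.6],[0,0.1,0.68,0,0,-0.4,0.6],[0.1,0.2,0.68,0,0,-0.6,0.6],[0.2,0.3,0.68,0,0,-0.8,0.6],[0.3,0.4,0.68,0,0,-1,0.6],[0.34,0.46,0.68,0,0,-1,0.6]]]'

```text
t: 7.52
ee_pos: [0.5363, -0.1326, 0.4041]
orientation: [-0.626, 0.329, -0.329, 0.626]
contact_force: [0.1, -0.2, 0.3]
opening: 0.0526
```

```bash
cat > vas.py <<'E'
from h import *
def look(save_as=None,cams=('top','scene')):
    print({k:np.round(v,3) for k,v in ctrl.sense().items() if k in('t','ee_pos','joints','contact_force')})
    for c in cams:
        s,im,d=cam(c);W=cloud(c,d)
        if save_as: save(im,save_as+c+'.png')
        for q,h in(('vase1',.006),('jar1',.01)):
            for o in ctrl.silhouettes(c,q):
                p=W[o['mask']];p=p[~np.isnan(p[:,0])]
                if len(p)<10 or o['score']<.3: continue
                z=np.percentile(p[:,2],98);t=p[p[:,2]>z-h][:,:2].astype(np.float32)
                print(c,q,round(o['score'],2),np.round(cv2.minEnclosingCircle(t)[0],4),round(z,3),np.round(o['rect']))
E
python3 -c "
from vas import *;look('a')"
```

```text
{'t': np.float64(7.517), 'joints': array([-4.550e-01,  3.740e-01,  1.415e+00,  1.000e-03,  1.353e+00,
       -1.058e+00]), 'ee_pos': array([ 0.536, -0.133,  0.404]), 'contact_force': array([ 0.147, -0.19 ,  0.263])}
top vase1 0.66 [ 0.631  -0.0311] 0.091 [286. 154. 306. 177.]
top vase1 0.41 [ 0.5362 -0.1342] 0.092 [336. 199. 344. 208.]
top jar1 0.8 [ 0.4478 -0.2489] 0.113 [378. 234. 400. 250.]
scene vase1 0.76 [ 0.5372 -0.1375] 0.091 [320. 290. 340. 332.]
scene vase1 0.73 [ 0.6321 -0.0319] 0.09 [385. 278. 405. 319.]
scene vase1 0.67 [ 0.6198 -0.1399] 0.09 [352. 309. 378. 352.]
scene vase1 0.65 [ 0.28   -0.2979] 0.09 [175. 284. 198. 323.]
scene vase1 0.62 [ 0.4216 -0.0393] 0.09 [301. 240. 323. 281.]
scene jar1 0.89 [ 0.4512 -0.252 ] 0.113 [249. 298. 272. 340.]
```

servo_tool --moves '[[[0.004,-0.006,0,0,0,-0.21,0.5],[0.004,-0.006,0,0,0,-0.42,0.5],[0.004,-0.006,-0.1,0,0,-0.63,0.5],[0.004,-0.006,-0.22,0,0,-0.83,0.5],[0.004,-0.006,-0.36,0,0,-0.833,0.5],[0.004,-0.006,-0.5,0,0,-0.833,0.5],[0.004,-0.006,-0.62,0,0,-0.833,0.5],[0.004,-0.006,-0.7,0,0,-0.833,0.5],[0.004,-0.006,-0.74,0,0,-0.833,0.5],[0.004,-0.006,-0.748,0,0,-0.833,0.5],[0.004,-0.006,-0.748,0,0,-0.833,0],[0.004,-0.006,-0.748,0,0,-0.833,0]]]'

```text
t: 8.82
ee_pos: [0.5358, -0.1369, 0.2187]
orientation: [-0.541, 0.455, -0.456, 0.541]
contact_force: [0.5, -0.6, 1.2]
opening: 0.033
```

servo_tool --moves '[[[0,0,0,0,0,0,0],[0,0,0,0,0,0,0],[0,0,0,0,0,0,0],[0,0,0.05,0,0,0,0],[0,0,0.15,0,0,0,0],[0,0,0.28,0,0,0,0],[0,0,0.42,0,0,0,0],[0,0,0.56,0,0,0,0],[0,0,0.68,0,0,0,0],[0,0,0.72,0,0,0,0],[0,0,0.72,0,0,0,0]]]'

```text
t: 9.73
ee_pos: [0.5355, -0.1364, 0.3994]
orientation: [-0.541, 0.454, -0.457, 0.541]
contact_force: [-0.5, -0.5, -1.0]
opening: 0.0231
```

servo_tool --moves '[[[0,0.05,0,0,0,0,0],[0,0.15,0,0,0,0,0],[0.02,0.28,0,0,0,0,0],[0.04,0.42,0,0,0,0,0],[0.06,0.56,0,0,0,0,0],[0.08,0.7,0,0,0,0,0],[0.083,0.84,0,0,0,0,0],[0.083,0.97,0,0,0,0,0],[0.083,1,0,0,0,0,0]]]'

```text
t: 10.48
ee_pos: [0.5554, 0.1182, 0.3945]
orientation: [0.543, -0.456, 0.453, -0.541]
contact_force: [-0.1, 0.3, -0.9]
opening: 0.0231
```

servo_tool --moves '[[[0,0.13,0,0,0,0,0],[0,0.26,0,0,0,0,0],[0,0.38,0,0,0,0,0],[0,0.484,0,0,0,0,0],[0,0.484,0,0,0,0,0],[0,0.484,-0.12,0,0,0,0],[0,0.484,-0.24,0,0,0,0],[0,0.484,-0.36,0,0,0,0],[0,0.484,-0.45,0,0,0,0],[0,0.484,-0.5,0,0,0,0],[0,0.484,-0.52,0,0,0,0],[0,0.484,-0.53,0,0,0,0]]]'

```text
t: 11.48
ee_pos: [0.5558, 0.2341, 0.2635]
orientation: [0.542, -0.456, 0.455, -0.54]
contact_force: [-7.2, -1.8, 15.1]
opening: 0.0231
```

servo_tool --moves '[[[0,0,0.005,0,0,0,0.45],[0,0,0.005,0,0,0,0.45],[0,0,0.005,0,0,0,0.45],[0,0,0.08,0,0,0,0.45],[0,0,0.2,0,0,0,0.45],[0,0,0.34,0,0,0,0.45],[0,0,0.48,0,0,0,0.45],[0,-0.1,0.54,0,0,0,0.45],[0,-0.24,0.54,0,0,0,0.45],[0,-0.4,0.54,0,0,0,0.45],[0,-0.56,0.54,0,0,0,0.45],[0,-0.6,0.54,0,0,0,0.45]]]'

```text
t: 12.48
ee_pos: [0.5562, 0.0803, 0.4]
orientation: [0.54, -0.456, 0.457, -0.54]
contact_force: [0.4, 1.1, 0.4]
opening: 0.0395
```

```bash
python3 -c "
from vas import *;look('b')"
```

```text
{'t': np.float64(12.483), 'joints': array([-6.500e-02,  3.980e-01,  1.391e+00, -1.000e-03,  1.352e+00,
       -2.320e-01]), 'ee_pos': array([0.556, 0.08 , 0.4  ]), 'contact_force': array([0.44 , 1.054, 0.434])}
top vase1 0.76 [ 0.6187 -0.1397] 0.091 [331. 161. 349. 184.]
top vase1 0.73 [ 0.6313 -0.0314] 0.091 [288. 155. 306. 177.]
top vase1 0.66 [ 0.2785 -0.2943] 0.09 [394. 304. 416. 325.]
top vase1 0.64 [0.4765 0.2141] 0.407 [ 18. 117. 261. 285.]
top vase1 0.56 [ 0.4205 -0.0376] 0.091 [288. 246. 306. 262.]
top vase1 0.46 [0.4776 0.0988] 0.544 [178. 180. 190. 191.]
top jar1 0.87 [ 0.4488 -0.2488] 0.113 [376. 233. 402. 253.]
top jar1 0.34 [0.488  0.1142] 0.419 [180. 181. 190. 194.]
scene vase1 0.83 [ 0.4209 -0.0397] 0.09 [300. 242. 324. 280.]
scene vase1 0.82 [ 0.2799 -0.2971] 0.09 [174. 281. 198. 324.]
scene vase1 0.65 [ 0.6322 -0.0331] 0.09 [388. 278. 407. 320.]
scene vase1 0.57 [0.5562 0.2343] 0.136 [416. 186. 428. 213.]
scene vase1 0.55 [ 0.6201 -0.1396] 0.09 [353. 306. 376. 352.]
scene vase1 0.36 [0.58   0.2543] 0.367 [329.  54. 503. 276.]
scene jar1 0.88 [ 0.4508 -0.2516] 0.113 [251. 297. 272. 342.]
```

View pics/btop.png

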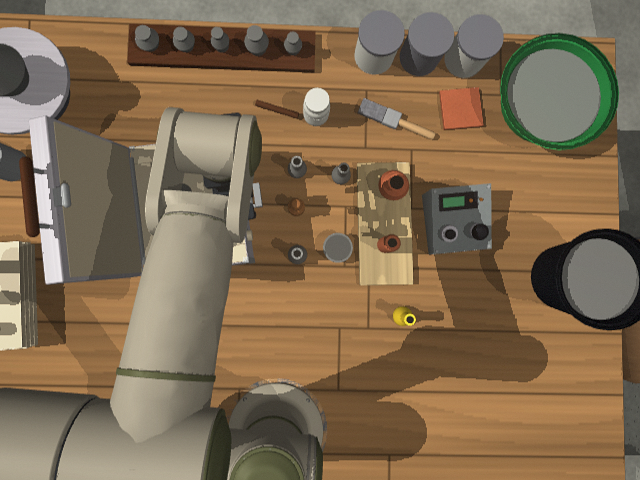

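The picture shows the vase placed in the kiln (scene position 0.556, 0.234, top at z 0.136) and the jar on the board at (390,243). The lid looks further open than before, with its handle now at column 28 instead of 48. I'll measure the angle.

```bash
cat > lid.py <<'E'
from h import *
def ang(W):
    o=np.array([.518,.1945]);ex=np.array([.9856,.1693]);ey=np.array([-.1693,.9856])
    r=W[...,:2]-o;kx=r@ex;ky=r@ey;z=W[...,2]
    m=(abs(kx)<.13)&(z>.17)&(z<.36)&(ky>.09)&(ky<.3)
    A=np.c_[z[m]-.147,np.ones(m.sum())];k=ky[m]
    for _ in range(4):
        c=np.linalg.lstsq(A,k,rcond=None)[0];g=abs(A@c-k)<.008;A,k=A[g],k[g]
    return round(np.pi/2+np.arctan(c[0]),3),c[1],len(k)
E
python3 - <<'E'
from lid import *
print(ang(np.load('topW.npy')),ang(np.load('sceneW.npy')))
for c in('top','scene'):
    s,im,d=cam(c);print(ang(cloud(c,d)))
E
```

```text
(np.float64(1.662), np.float64(0.1076570236416223), 6993) (np.float64(1.662), np.float64(0.10738657917882784), 8689)
(np.float64(1.8), np.float64(0.10746188339287582), 9484)
(np.float64(1.799), np.float64(0.10710020882850795), 4438)
```

servo_tool --moves '[[[0.1,-0.12,0,0,0,0,0.5],[0.2,-0.25,0,0,0,0,0.5],[0.28,-0.38,0,0,0,0,0.5],[0.299,-0.46,0,0,0,0,0.5],[0.299,-0.464,-0.1,0,0,0,0.5],[0.299,-0.464,-0.23,0,0,0,0.5],[0.299,-0.464,-0.37,0,0,0,0.5],[0.299,-0.464,-0.5,0,0,0,0.5],[0.299,-0.464,-0.62,0,0,0,0.5],[0.299,-0.464,-0.7,0,0,0,0.5],[0.299,-0.464,-0.73,0,0,0,0.5],[0.299,-0.464,-0.73,0,0,0,0.5]]]'

```text
t: 13.88
ee_pos: [0.6309, -0.0307, 0.2156]
orientation: [0.542, -0.456, 0.454, -0.541]
contact_force: [-1.1, 0.0, -0.3]
opening: 0.0439
```

servo_tool --moves '[[[0,0,0,0,0,0,0],[0,0,0,0,0,0,0],[0,0,0,0,0,0,0],[0,0,0,0,0,0,0],[0,0,0,0,0,0,0],[0,0,0.05,0,0,0,0],[0,0,0.15,0,0,0,0],[0,0,0.28,0,0,0,0],[0,0,0.42,0,0,0,0],[0,0,0.56,0,0,0,0],[0,0,0.68,0,0,0,0],[0,0,0.72,0,0,0,0]]]'

```text
t: 14.88
ee_pos: [0.6307, -0.0313, 0.403]
orientation: [-0.54, 0.453, -0.458, 0.542]
contact_force: [0.5, -0.4, 0.5]
opening: 0.0231
```

servo_tool --moves '[[[-0.03,0.08,0,0,0,0,0],[-0.08,0.2,0,0,0,0,0],[-0.13,0.34,0,0,0,0,0],[-0.18,0.48,0,0,0,0,0],[-0.22,0.62,0,0,0,0,0],[-0.25,0.74,0,0,0,0,0],[-0.254,0.8,0,0,0,0,0],[-0.254,0.804,0,0,0,0,0],[-0.254,0.804,-0.1,0,0,0,0],[-0.254,0.804,-0.22,0,0,0,0],[-0.254,0.804,-0.34,0,0,0,0],[-0.254,0.804,-0.44,0,0,0,0]]]'

```text
t: 15.88
ee_pos: [0.5672, 0.1686, 0.2847]
orientation: [0.541, -0.456, 0.455, -0.54]
contact_force: [-0.3, -0.0, -1.6]
opening: 0.0232
```

servo_tool --moves '[[[0,0,-0.04,0,0,0,0],[0,0,-0.065,0,0,0,0],[0,0,-0.08,0,0,0,0],[0,0,-0.088,0,0,0,0],[0,0,-0.092,0,0,0,0]]]'

```text
t: 16.3
ee_pos: [0.5678, 0.1694, 0.2652]
orientation: [-0.54, 0.455, -0.456, 0.541]
contact_force: [-0.2, 0.0, -0.2]
opening: 0.0232
```

servo_tool --moves '[[[0,0,-0.004,0,0,0,0],[0,0,-0.008,0,0,0,0],[0,0,-0.008,0,0,0,0]]]'

```text
t: 16.55
ee_pos: [0.5677, 0.1696, 0.2636]
orientation: [-0.54, 0.455, -0.456, 0.541]
contact_force: [-2.0, -0.9, 4.7]
opening: 0.0234
```

servo_tool --moves '[[[0,0,0,0,0,0,0.45],[0,0,0,0,0,0,0.45],[0,0,0,0,0,0,0.45],[0,0,0.08,0,0,0,0.45],[0,0,0.2,0,0,0,0.45],[0,0,0.34,0,0,0,0.45],[0,0,0.48,0,0,0,0.45],[0.03,-0.1,0.54,0,0,0,0.5],[0.08,-0.24,0.54,0,0,0,0.5],[0.13,-0.4,0.54,0,0,0,0.5],[0.18,-0.56,0.54,0,0,0,0.5],[0.206,-0.7,0.54,0,0,0,0.5]]]'

```text
t: 17.55
ee_pos: [0.6196, -0.0078, 0.3972]
orientation: [-0.541, 0.455, -0.456, 0.541]
contact_force: [0.3, -0.6, -0.2]
opening: 0.0442
```

```bash
python3 -c "
from vas import *;look('c')"
```

```text
{'t': np.float64(17.55), 'joints': array([-0.201,  0.531,  1.198, -0.   ,  1.413, -0.372]), 'ee_pos': array([ 0.62 , -0.008,  0.397]), 'contact_force': array([ 0.323, -0.58 , -0.161])}
top vase1 0.86 [ 0.6187 -0.1398] 0.091 [332. 162. 351. 185.]
top vase1 0.78 [0.5246 0.1267] 0.137 [197. 178. 210. 195.]
top vase1 0.71 [0.5538 0.2352] 0.136 [166. 179. 192. 205.]
top vase1 0.7 [ 0.4203 -0.0376] 0.092 [289. 247. 308. 262.]
top vase1 0.7 [ 0.5095 -0.0365] 0.076 [285. 201. 306. 220.]
top vase1 0.58 [ 0.2782 -0.2953] 0.091 [392. 306. 416. 326.]
top jar1 0.57 [ 0.4485 -0.2488] 0.113 [377. 231. 400. 248.]
scene vase1 0.94 [ 0.6196 -0.1397] 0.09 [355. 307. 377. 355.]
scene vase1 0.91 [ 0.423  -0.0388] 0.09 [303. 241. 325. 279.]
scene vase1 0.72 [ 0.2798 -0.298 ] 0.09 [176. 283. 199. 323.]
scene vase1 0.71 [0.5852 0.1684] 0.358 [332.  53. 501. 274.]
scene vase1 0.62 [0.553  0.2371] 0.136 [421. 187. 426. 203.]
scene vase1 0.53 [ 0.4396 -0.1349] 0.038 [276. 280. 310. 307.]
scene vase1 0.45 [0.5716 0.1575] 0.138 [414. 201. 422. 214.]
scene jar1 0.59 [ 0.4514 -0.2513] 0.113 [250. 296. 272. 343.]
scene jar1 0.41 [0.599  0.1724] 0.371 [366.  53. 503. 172.]
```

servo_tool --moves '[[[0,-0.12,0,0,0,0,0.5],[0,-0.26,0,0,0,0,0.5],[0,-0.4,0,0,0,0,0.5],[0,-0.52,0,0,0,0,0.5],[0,-0.538,-0.08,0,0,0,0.5],[0,-0.538,-0.2,0,0,0,0.5],[0,-0.538,-0.34,0,0,0,0.5],[0,-0.538,-0.48,0,0,0,0.5],[0,-0.538,-0.6,0,0,0,0.5],[0,-0.538,-0.69,0,0,0,0.5],[0,-0.538,-0.72,0,0,0,0.5],[0,-0.538,-0.72,0,0,0,0.4]]]'

```text
t: 18.85
ee_pos: [0.619, -0.1387, 0.2158]
orientation: [0.542, -0.456, 0.454, -0.541]
contact_force: [-0.4, 0.4, 0.2]
opening: 0.0397
```

servo_tool --moves '[[[0,0,0,0,0,0,0],[0,0,0,0,0,0,0],[0,0,0,0,0,0,0],[0,0,0,0,0,0,0],[0,0,0,0,0,0,0],[0,0,0.05,0,0,0,0],[0,0,0.15,0,0,0,0],[0,0,0.28,0,0,0,0],[0,0,0.42,0,0,0,0],[0,0,0.56,0,0,0,0],[0,0,0.68,0,0,0,0],[0,0,0.72,0,0,0,0]]]'

```text
t: 19.85
ee_pos: [0.6187, -0.1398, 0.4033]
orientation: [-0.54, 0.453, -0.458, 0.542]
contact_force: [-0.3, -0.8, -0.5]
opening: 0.0231
```

servo_tool --moves '[[[-0.03,0.08,0,0,0,0,0],[-0.09,0.2,0,0,0,0,0],[-0.16,0.33,0,0,0,0,0],[-0.23,0.46,0,0,0,0,0],[-0.3,0.6,0,0,0,0,0],[-0.37,0.74,0,0,0,0,0],[-0.44,0.87,0,0,0,0,0],[-0.5,1,0,0,0,0,0]]]'

```text
t: 20.52
ee_pos: [0.4925, 0.1115, 0.3968]
orientation: [0.541, -0.456, 0.455, -0.541]
contact_force: [1.0, 0.2, 0.2]
opening: 0.0232
```

servo_tool --moves '[[[-0.04,0.13,0,0,0,0,0],[-0.07,0.25,0,0,0,0,0],[-0.096,0.35,0,0,0,0,0],[-0.096,0.386,0,0,0,0,0],[-0.096,0.386,0,0,0,0,0],[-0.096,0.386,-0.12,0,0,0,0],[-0.096,0.386,-0.24,0,0,0,0],[-0.096,0.386,-0.36,0,0,0,0],[-0.096,0.386,-0.45,0,0,0,0],[-0.096,0.386,-0.5,0,0,0,0],[-0.096,0.386,-0.52,0,0,0,0],[-0.096,0.386,-0.528,0,0,0,0]]]'

```text
t: 21.52
ee_pos: [0.4704, 0.2055, 0.2645]
orientation: [0.541, -0.456, 0.455, -0.54]
contact_force: [0.1, 0.6, -0.7]
opening: 0.0231
```

servo_tool --moves '[[[0,0,-0.004,0,0,0,0],[0,0,-0.01,0,0,0,0],[0,0,-0.01,0,0,0,0]]]'

```text
t: 21.77
ee_pos: [0.4704, 0.2063, 0.2641]
orientation: [-0.54, 0.455, -0.456, 0.541]
contact_force: [-2.2, -1.5, 3.6]
opening: 0.023
```

servo_tool --moves '[[[0,0,0,0,0,0,0.45],[0,0,0,0,0,0,0.45],[0,0,0,0,0,0,0.45],[0,0,0.08,0,0,0,0.45],[0,0,0.2,0,0,0,0.45],[0,0,0.34,0,0,0,0.45],[0,0,0.48,0,0,0,0.45],[-0.03,-0.1,0.54,0,0,0,0.5],[-0.08,-0.24,0.54,0,0,0,0.5],[-0.13,-0.4,0.54,0,0,0,0.5],[-0.18,-0.56,0.54,0,0,0,0.5],[-0.198,-0.7,0.54,0,0,0,0.5]]]'

```text
t: 22.77
ee_pos: [0.419, 0.0301, 0.398]
orientation: [-0.541, 0.455, -0.455, 0.541]
contact_force: [0.9, -0.6, 0.5]
opening: 0.0443
```

```bash
python3 -c "
from vas import *;look('d')"
```

```text
{'t': np.float64(22.767), 'joints': array([-0.209,  0.085,  1.797, -0.   ,  1.259, -0.381]), 'ee_pos': array([0.419, 0.03 , 0.398]), 'contact_force': array([ 0.922, -0.556,  0.475])}
top vase1 0.85 [ 0.2782 -0.2954] 0.09 [392. 306. 417. 325.]
top vase1 0.73 [0.4605 0.156 ] 0.138 [175. 217. 196. 238.]
top vase1 0.73 [0.5541 0.2347] 0.137 [165. 179. 191. 203.]
top vase1 0.66 [ 0.4205 -0.0377] 0.091 [295. 245. 308. 260.]
top vase1 0.62 [0.5677 0.1568] 0.137 [200. 176. 220. 198.]
top jar1 0.75 [ 0.4486 -0.2491] 0.113 [379. 232. 402. 250.]
scene vase1 0.98 [ 0.4212 -0.0395] 0.09 [300. 242. 325. 279.]
scene vase1 0.98 [ 0.2793 -0.2974] 0.09 [177. 280. 198. 326.]
scene vase1 0.63 [0.5668 0.1683] 0.137 [415. 202. 425. 213.]
scene vase1 0.6 [0.4884 0.1689] 0.136 [381. 181. 393. 206.]
scene vase1 0.49 [0.5711 0.1892] 0.136 [420. 185. 430. 213.]
```

servo_tool --moves '[[[0,-0.12,0,0,0,0,0.5],[0,-0.24,0,0,0,0,0.5],[0,-0.28,0,0,0,0,0.5],[0,-0.28,-0.1,0,0,0,0.5],[0,-0.28,-0.23,0,0,0,0.5],[0,-0.28,-0.37,0,0,0,0.5],[0,-0.28,-0.5,0,0,0,0.5],[0,-0.28,-0.62,0,0,0,0.5],[0,-0.28,-0.69,0,0,0,0.5],[0,-0.28,-0.72,0,0,0,0.5],[0,-0.28,-0.72,0,0,0,0.4],[0,-0.28,-0.72,0,0,0,0]]]'

```text
t: 24.07
ee_pos: [0.421, -0.0379, 0.2183]
orientation: [-0.541, 0.455, -0.455, 0.541]
contact_force: [0.1, 0.1, 0.7]
opening: 0.0328
```

servo_tool --moves '[[[0,0,0,0,0,0,0],[0,0,0,0,0,0,0],[0,0,0,0,0,0,0],[0,0,0,0,0,0,0],[0,0,0.05,0,0,0,0],[0,0,0.15,0,0,0,0],[0,0,0.28,0,0,0,0],[0,0,0.42,0,0,0,0],[0,0,0.56,0,0,0,0],[0,0,0.68,0,0,0,0],[0,0,0.72,0,0,0,0]]]'

```text
t: 24.98
ee_pos: [0.4205, -0.0384, 0.4021]
orientation: [-0.54, 0.453, -0.458, 0.542]
contact_force: [-0.5, -0.3, -0.5]
opening: 0.0229
```

servo_tool --moves '[[[0.03,0.08,0,0,0,0,0],[0.07,0.2,0,0,0,0,0],[0.12,0.34,0,0,0,0,0],[0.17,0.48,0,0,0,0,0],[0.2,0.61,0,0,0,0,0],[0.23,0.72,0,0,0,0,0],[0.236,0.752,0,0,0,0,0],[0.236,0.752,0,0,0,0,0],[0.236,0.752,-0.1,0,0,0,0],[0.236,0.752,-0.22,0,0,0,0],[0.236,0.752,-0.34,0,0,0,0],[0.236,0.752,-0.44,0,0,0,0]]]'

```text
t: 25.98
ee_pos: [0.479, 0.148, 0.2862]
orientation: [0.541, -0.456, 0.456, -0.54]
contact_force: [-0.3, 0.1, -0.7]
opening: 0.0229
```

servo_tool --moves '[[[0,0,-0.04,0,0,0,0],[0,0,-0.065,0,0,0,0],[0,0,-0.08,0,0,0,0],[0,0,-0.09,0,0,0,0],[0,0,-0.095,0,0,0,0],[0,0,-0.1,0,0,0,0],[0,0,-0.1,0,0,0,0]]]'

```text
t: 26.57
ee_pos: [0.4797, 0.1496, 0.2638]
orientation: [-0.541, 0.455, -0.456, 0.541]
contact_force: [-1.5, -0.4, 2.1]
opening: 0.0236
```

servo_tool --moves '[[[0,0,0,0,0,0,0.45],[0,0,0,0,0,0,0.45],[0,0,0,0,0,0,0.45],[0,0,0.08,0,0,0,0.45],[0,0,0.2,0,0,0,0.45],[0,0,0.34,0,0,0,0.45],[0,0,0.48,0,0,0,0.45],[-0.1,0,0.6,0,0,0,0.2],[-0.25,0,0.7,0,0,0,0],[-0.4,0,0.7,0,0,0,0],[-0.55,0,0.7,0,0,0,0],[-0.7,0,0.7,0,0,0,0]]]'

```text
t: 27.57
ee_pos: [0.3026, 0.1494, 0.4378]
orientation: [-0.541, 0.455, -0.456, 0.541]
contact_force: [0.2, -0.2, 1.2]
opening: 0.0083
```

```bash
python3 -c "
from vas import *;look('e')
a=cv2.imread('pics/etop.png')[100:300,0:440];b=cv2.imread('pics/escene.png')[150:400,160:480]
cv2.imwrite('pics/e2.png',cv2.resize(a,(800,364)));cv2.imwrite('pics/e3.png',cv2.resize(b,(768,600)))
"
```

```text
{'t': np.float64(27.567), 'joints': array([ 0.107, -0.15 ,  1.917,  0.   ,  1.374, -0.064]), 'ee_pos': array([0.303, 0.149, 0.438]), 'contact_force': array([ 0.207, -0.237,  1.212])}
top vase1 0.93 [0.4699 0.2068] 0.137 [178. 217. 200. 239.]
top vase1 0.86 [0.5619 0.1537] 0.137 [196. 179. 220. 199.]
top vase1 0.86 [0.4792 0.15  ] 0.136 [205. 213. 226. 231.]
top vase1 0.68 [0.5538 0.2348] 0.136 [166. 179. 191. 204.]
top vase1 0.68 [ 0.5359 -0.4177] 0.088 [421. 184. 493. 256.]
top vase1 0.64 [ 0.2782 -0.2953] 0.091 [392. 304. 417. 325.]
scene vase1 0.92 [ 0.2788 -0.2964] 0.09 [176. 284. 196. 324.]
scene vase1 0.65 [0.5663 0.2094] 0.135 [416. 185. 429. 216.]
scene vase1 0.64 [0.5688 0.1674] 0.136 [414. 202. 423. 215.]
scene vase1 0.56 [0.4711 0.2041] 0.136 [380. 184. 392. 204.]
scene jar1 0.95 [ 0.4502 -0.2506] 0.112 [248. 298. 271. 341.]
scene jar1 0.43 [ 0.4844 -0.4614] 0.091 [179. 391. 202. 414.]
```

View pics/e2.png

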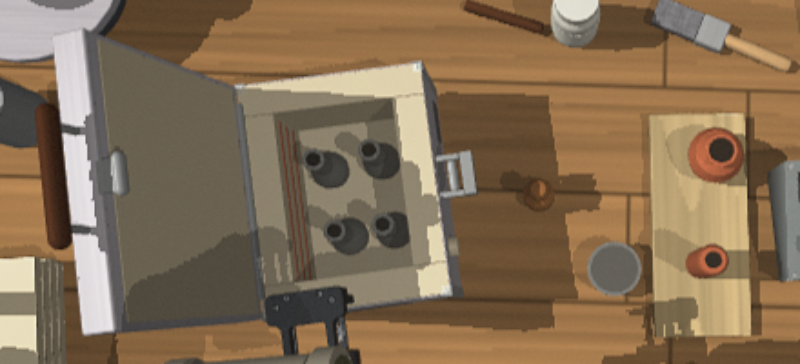

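View pics/e3.png

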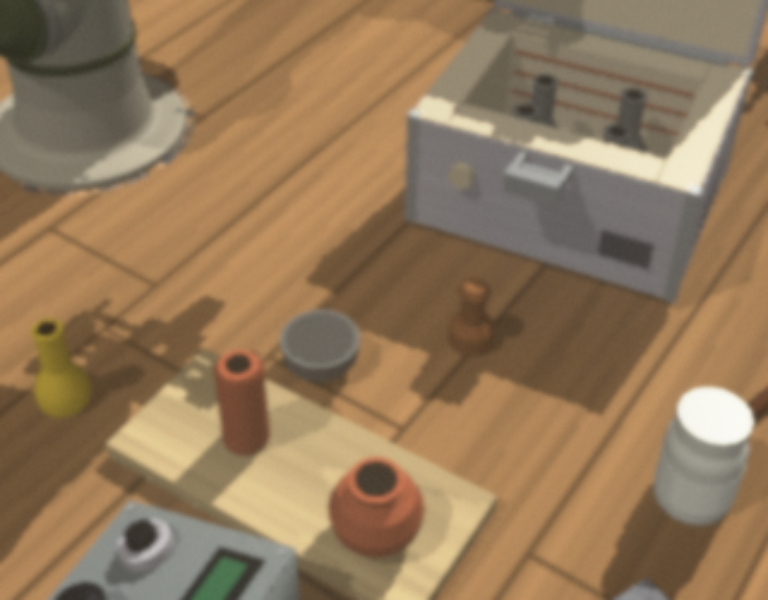

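All four vases stand upright in the kiln, at (325,168), (375,155), (345,235) and (388,228) in the crop. The jar is upright on the board at (710,262), and the bowl, stamp and pot are in place. Next I raise the arm, turn the jaws and fly over the lid to get behind it.

servo_tool --moves '[[[-0.02,0,0.12,0,0,0.2,0],[-0.05,0,0.26,0,0,0.4,0],[-0.08,0,0.4,0,0,0.6,0],[-0.1,0,0.54,0,0,0.8,0],[-0.1,0,0.65,0,0,1,0],[-0.1,0.1,0.65,0,0,1,0],[-0.1,0.22,0.65,0,0,1,0],[-0.1,0.34,0.65,0,0,1,0]]]'

```text
t: 28.53
ee_pos: [0.2806, 0.2358, 0.6003]
orientation: [-0.64, 0.301, -0.301, 0.64]
contact_force: [1.0, -0.9, 1.2]
opening: 0.0004
```

servo_tool --moves '[[[0,0.1,0,0,0,0.2,0],[0,0.22,0,0,0,0.4,0],[0,0.34,0,0,0,0.6,0],[0.06,0.46,0,0,0,0.8,0],[0.12,0.58,0,0,0,1,0],[0.2,0.66,0,0,0,1,0],[0.3,0.666,0,0,0,1,0],[0.38,0.666,0,0,0,1,0]]]'

```text
t: 29.2
ee_pos: [0.3771, 0.4028, 0.5982]
orientation: [0.697, -0.124, 0.123, -0.696]
contact_force: [0.2, 0.4, -0.5]
opening: 0.0006
```

servo_tool --moves '[[[0,0,0,0,0,0.2,0],[0,0,0,0,0,0.4,0],[0,0,0,0,0,0.6,0],[0,0,0,0,0,0.8,0],[0,0,0,0,0,1,0],[0,0,0,0,0,1,0],[0,0,0,0,0,1,0]]]'

```text
t: 29.78
ee_pos: [0.3755, 0.4014, 0.5994]
orientation: [0.705, 0.059, -0.06, -0.704]
contact_force: [-0.9, -0.1, -0.4]
opening: 0.0004
```

```bash
python3 -c "
from h import *
s=ctrl.sense();print(s);print(Ro.from_quat(s['orientation']).as_matrix().round(3))
for c in('top','scene'): 
  _,im,d=cam(c);save(im,'f'+c+'.png')
"
```

```text
{'t': 29.7833, 'joints': array([ 6.05548725e-01,  3.32420037e-01,  9.76779247e-01, -3.36911783e-06,
        1.83349625e+00, -1.13294874e+00]), 'dq': array([ 0.00204756, -0.01003676,  0.00647143, -0.0001151 ,  0.00134505,
        0.01730805]), 'joint_torque': array([-8.88790208e-03, -4.22214031e+01, -2.63964218e+01,  1.69540109e-02,
        7.92474789e-02, -3.71544342e-01]), 'ee_pos': array([0.37548044, 0.40140144, 0.59942836]), 'orientation': array([ 0.70481767,  0.05888405, -0.05955902, -0.70442703]), 'contact_force': array([-0.92470267, -0.05166577, -0.42514035]), 'moment': array([ 0.06430454, -0.00331477, -0.02157225]), 'opening': 0.00042497633433414715}
[[ 0.986 -0.001 -0.167]
 [ 0.167 -0.001  0.986]
 [-0.001 -1.    -0.   ]]
```

View pics/fscene.png

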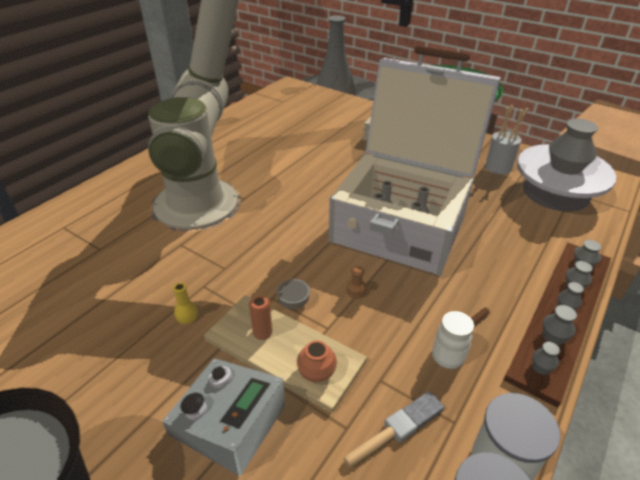

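servo_tool --moves '[[[0,0,-0.12,0,0,0,0],[0,0,-0.24,0,0,0,0],[0,0,-0.34,0,0,0,0],[0,0,-0.396,0,0,0,0],[0,0,-0.396,0,0,0,0],[0.008,-0.045,-0.396,0,0,0,0],[0.016,-0.09,-0.396,0,0,0,0],[0.024,-0.135,-0.38,0,0,0,0],[0.031,-0.18,-0.365,0,0,0,0],[0.038,-0.225,-0.352,0,0,0,0],[0.046,-0.268,-0.344,0,0,0,0]]]'

```text
t: 30.8
ee_pos: [0.386, 0.3328, 0.5154]
orientation: [-0.704, -0.061, 0.06, 0.705]
contact_force: [-2.2, 4.7, 0.2]
opening: 0.0008
```

```bash
python3 -c "
from lid import *
for c in('scene','top'):
  s,im,d=cam(c);print(s['ee_pos'],s['contact_force'],ang(cloud(c,d)));save(im,'g'+c+'.png')
"
```

```text
[0.38603315 0.33284727 0.51543305] [-2.15625648  4.66118308  0.16123446] (np.float64(1.575), np.float64(0.10724529971028522), 8420)
[0.38635162 0.33167356 0.51576056] [-0.25975977  0.03433963  0.47447841] (np.float64(1.566), np.float64(0.1077239452000599), 5089)
```

Pushing works as modelled: the lid is at 1.57 with about 5 N on the tool. I'll follow the arc.

servo_tool --moves '[[[0.012,-0.067,0.004,0,0,0,0],[0.024,-0.138,0.008,0,0,0,0],[0.037,-0.213,0.008,0,0,0,0],[0.047,-0.276,-0.004,0,0,0,0],[0.061,-0.355,-0.024,0,0,0,0],[0.077,-0.446,-0.052,0,0,0,0],[0.088,-0.512,-0.084,0,0,0,0],[0.101,-0.587,-0.128,0,0,0,0],[0.112,-0.65,-0.18,0,0,0,0],[0.122,-0.71,-0.232,0,0,0,0],[0.131,-0.761,-0.296,0,0,0,0],[0.139,-0.808,-0.36,0,0,0,0]]]'

```text
t: 31.9
ee_pos: [0.4209, 0.131, 0.4245]
orientation: [0.705, 0.061, -0.06, -0.704]
contact_force: [0.9, 0.5, 2.2]
opening: 0.0006
```

```bash
python3 -c "
from lid import *
for c in('scene',):
  s,im,d=cam(c);print(s['ee_pos'],s['contact_force']);save(im,'h'+c+'.png')
"
```

```text
[0.4209196  0.13098397 0.42447582] [0.8542215  0.45310654 2.19140178]
```

View pics/hscene.png

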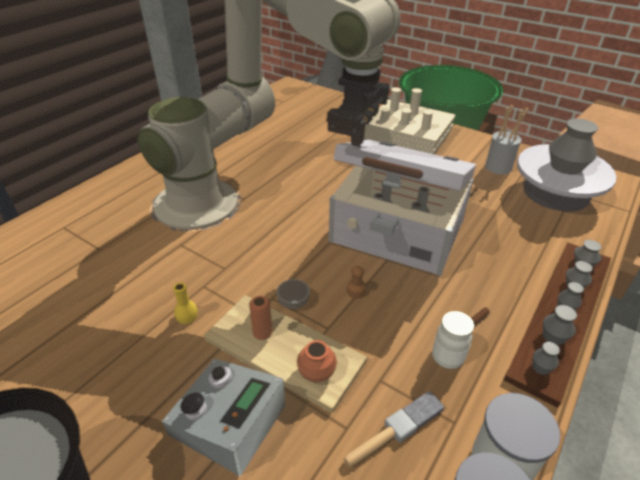

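servo_tool --moves '[[[0.004,-0.02,-0.036,0,0,0,0],[0.007,-0.039,-0.072,0,0,0,0],[0.01,-0.055,-0.108,0,0,0,0],[0.012,-0.071,-0.144,0,0,0,0],[0.014,-0.081,-0.17,0,0,0,0],[0.016,-0.091,-0.196,0,0,0,0],[0.017,-0.099,-0.22,0,0,0,0],[0.017,-0.099,-0.15,0,0,0,0],[0.12,-0.081,-0.12,0,0,0,0],[0.24,-0.061,-0.12,0,0,0,0],[0.36,-0.04,-0.12,0,0,0,0],[0.433,-0.028,-0.12,0,0,0,0]]]'

```text
t: 32.95
ee_pos: [0.531, 0.1254, 0.3935]
orientation: [-0.704, -0.06, 0.061, 0.705]
contact_force: [0.6, 0.5, -0.3]
opening: 0.0001
```

```bash
python3 -c "
from lid import *
s=ctrl.sense();e=s['ee_pos'];r=e[:2]-[.518,.1945];print(e,s['contact_force'],'kx,ky',r@[.9856,.1693],r@[-.1693,.9856])
"
```

```text
[0.53096708 0.12537207 0.39347794] [ 0.58135491  0.47319628 -0.27884348] kx,ky 0.0010769946588503143 -0.07032781655627232
```

servo_tool --moves '[[[0.006,-0.034,-0.04,0,0,0,0],[0.012,-0.067,-0.08,0,0,0,0],[0.012,-0.067,-0.11,0,0,0,0],[0.012,-0.067,-0.125,0,0,0,0],[0.012,-0.067,-0.135,0,0,0,0],[0.012,-0.067,-0.145,0,0,0,0],[0.012,-0.067,-0.155,0,0,0,0],[0.012,-0.067,-0.165,0,0,0,0],[0.012,-0.067,-0.172,0,0,0,0]]]'

```text
t: 33.7
ee_pos: [0.5314, 0.1083, 0.3508]
orientation: [-0.704, -0.06, 0.061, 0.705]
contact_force: [0.6, 0.0, 0.6]
opening: 0.0004
```

servo_tool --moves '[[[0,0,-0.008,0,0,0,0],[0,0,-0.016,0,0,0,0],[0,0,-0.022,0,0,0,0],[0,0,-0.022,0,0,0,0]]]'

```text
t: 34.03
ee_pos: [0.5315, 0.1085, 0.3482]
orientation: [0.705, 0.061, -0.06, -0.704]
contact_force: [-10.9, -1.2, 23.1]
opening: 0.0002
```

servo_tool --moves '[[[0,0,0.04,0,0,0,0],[0,0,0.15,0,0,0,0],[0,0,0.28,0,0,0,0],[0,0,0.4,0,0,0,0],[-0.1,-0.1,0.4,0,0,0,0],[-0.2,-0.2,0.4,0,0,0,0],[-0.3,-0.32,0.4,0,0,0,0],[-0.4,-0.44,0.4,0,0,0,0],[-0.4,-0.58,0.4,0,0,0,0],[-0.4,-0.72,0.4,0,0,0,0],[-0.4,-0.86,0.4,0,0,0,0],[-0.4,-1,0.4,0,0,0,0]]]'

```text
t: 35.03
ee_pos: [0.4314, -0.1432, 0.4458]
orientation: [-0.704, -0.061, 0.06, 0.705]
contact_force: [1.0, -0.1, -0.2]
opening: 0.0004
```

```bash
python3 -c "
from h import *
o=np.array([.518,.1945]);ex=np.array([.9856,.1693]);ey=np.array([-.1693,.9856])
for c in('scene','top'):
  s,im,d=cam(c);W=cloud(c,d);save(im,'i'+c+'.png')
  r=W[...,:2]-o;kx=r@ex;ky=r@ey;z=W[...,2]
  m=(abs(kx)<.12)&(ky<.1)&(ky>-.11)&(z>.15)&(z<.25)
  cf=np.polyfit(ky[m],z[m],1);print(c,m.sum(),'slope',cf[0],'z@-87',np.polyval(cf,-.087),'std',np.std(np.polyval(cf,ky[m])-z[m]))
  q=ctrl.silhouettes(c,'start_top');print([(o_['score'],o_['rect'],np.nanmedian(W[o_['mask']],0)) for o_ in q])
  q=ctrl.silhouettes(c,'stop_top');print([(o_['score'],o_['rect'],np.nanmedian(W[o_['mask']],0)) for o_ in q])
  # button cap
  c0=np.array([.474,-.392,.079]);a=.13
  for a in(0.12,):
    n=np.array([-np.sin(.273)*np.cos(a),-np.sin(.273)*np.sin(a),np.cos(.273)])
    m=(np.hypot(W[...,0]-c0[0],W[...,1]-c0[1])<.03)&(z>.03);p=W[m];h=p@n
    g=im[m].sum(1)<180
    print('dark',g.sum(),p[g].mean(0) if g.any() else '', np.round(np.sort(h)[::-1][:60:6],4))
    t=p[h>h.max()-.005];print(t.mean(0),len(t))
s=ctrl.sense();print(s['joints'],s['ee_pos'])
im=cv2.imread('pics/iscene.png')[340:440,150:290];cv2.imwrite('pics/i2.png',cv2.resize(im,None,fx=5,fy=5))
im=cv2.imread('pics/itop.png');cv2.imwrite('pics/i3.png',cv2.resize(im[170:270,410:510],None,fx=5,fy=5))
"
```

```text
scene 5373 slope 0.0038317482087273608 z@-87 0.18262943746538232 std 0.0012744320538337882
[(0.43, [213.8, 364.2, 227.9, 381.0], array([ 0.47832293, -0.39451959,  0.07886616])), (0.24, [329.2, 140.5, 477.9, 233.4], array([0.53525838, 0.1469214 , 0.18229669]))]
[(0.86, [176.9, 392.0, 206.1, 414.5], array([ 0.48678721, -0.4635877 ,  0.08631956]))]
dark 88 [ 0.47726499 -0.39571585  0.07955152] [-0.0347 -0.0359 -0.0364 -0.0366 -0.0368 -0.0369 -0.0372 -0.0374 -0.0376
 -0.0377]
[ 0.4747722  -0.39318831  0.07970196] 102
top 11955 slope 0.004981723538243813 z@-87 0.18198924191364374 std 0.0017590638499339916
[]
[(0.57, [471.4, 221.9, 485.7, 237.3], array([ 0.47920055, -0.45624304,  0.08609193]))]
dark 77 [ 0.47300934 -0.39008515  0.07780294] [-0.0342 -0.0359 -0.0365 -0.0372 -0.0374 -0.038  -0.0384 -0.0387 -0.039
 -0.0393]
[ 0.4733122  -0.39098334  0.07955921] 54
[-5.73915041e-01  1.25827860e-01  1.62409534e+00  2.99809708e-04
  1.39195727e+00 -2.31700577e+00] [ 0.43202757 -0.14079129  0.44565736]
```

View pics/i2.png

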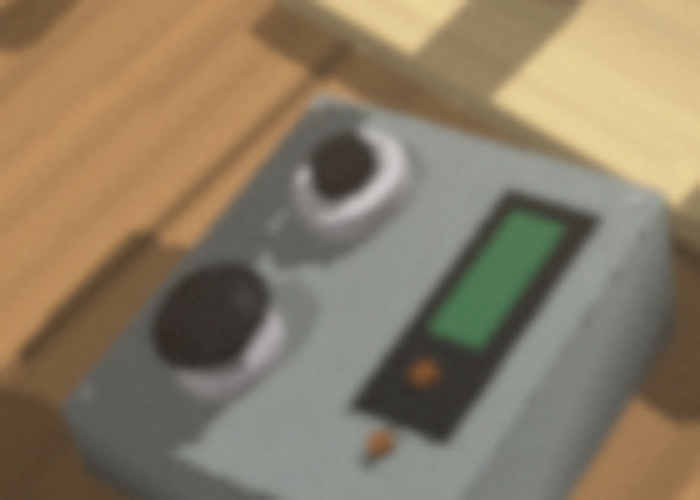

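servo_tool --moves '[[[0,-0.12,0,0.014,-0.1,0,0],[0,-0.26,0,0.028,-0.2,0,0],[-0.01,-0.4,0,0.04,-0.3,0,0],[-0.02,-0.54,0,0.054,-0.4,0,0],[-0.029,-0.68,0,0.068,-0.516,0,0],[-0.029,-0.82,0,0.068,-0.516,0,0],[-0.029,-0.95,0,0.068,-0.516,0,0],[-0.029,-1,-0.1,0.068,-0.516,0,0],[-0.029,-1,-0.24,0.068,-0.516,0,0],[-0.029,-1,-0.38,0.068,-0.516,0,0],[-0.029,-1,-0.5,0.068,-0.516,0,0],[-0.029,-1,-0.6,0.068,-0.516,0,0]]]'

```text
t: 36.33
ee_pos: [0.4254, -0.3901, 0.2935]
orientation: [-0.693, -0.156, -0.035, 0.703]
contact_force: [0.2, -0.2, -0.4]
opening: 0.0003
```

```bash
cat > btn.py <<'E'
from h import *
s=ctrl.sense();M=Ro.from_quat(s['orientation']).as_matrix();tip=s['ee_pos']+.166*M[:,1]
c=np.array([.474,-.392,.0797]);n=np.array([-.267,-.035,.963])
d=tip-c;print('ee',s['ee_pos'],'dir',M[:,1].round(3),'tip',tip.round(4),'along n',d@n,'lateral',(d-d@n*n).round(4),'F',s['contact_force'].round(1),s['joints'].round(2))
E
python3 btn.py
```

```text
ee [ 0.42537792 -0.39008558  0.29352306] dir [ 0.266  0.037 -0.963] tip [ 0.4695 -0.3839  0.1336] along n 0.052837056265415135 lateral [0.0096 0.01   0.003 ] F [ 0.2 -0.2 -0.4] [-0.98  0.51  1.53  0.29  1.01 -2.87]
```

Joint 6 is close to its limit, so I'll turn the tool back about its own axis.

servo_tool --moves '[[[0,0,0,0.053,0.007,-0.193,0],[0,0,0,0.107,0.014,-0.385,0],[0,0,0,0.16,0.021,-0.578,0],[0,0,0,0.214,0.028,-0.77,0],[0,0,0,0.267,0.035,-0.963,0],[0,0,0,0.267,0.035,-0.963,0]]]'

```text
t: 36.83
ee_pos: [0.4256, -0.3904, 0.2959]
orientation: [-0.66, 0.032, -0.215, 0.719]
contact_force: [0.4, -0.2, -0.5]
opening: 0.0005
```

servo_tool --moves '[[[-0.01,-0.01,0,0.053,0.007,-0.193,0],[-0.02,-0.02,0,0.107,0.014,-0.385,0],[-0.03,-0.03,0,0.16,0.021,-0.578,0],[-0.038,-0.04,-0.012,0.214,0.028,-0.77,0],[-0.038,-0.04,-0.012,0.267,0.035,-0.963,0],[-0.038,-0.04,-0.012,0.267,0.035,-0.963,0],[-0.038,-0.04,-0.012,0.267,0.035,-0.963,0]]]'

```text
t: 37.42
ee_pos: [0.4157, -0.4011, 0.2928]
orientation: [-0.584, 0.214, -0.376, 0.687]
contact_force: [1.0, -0.0, 0.1]
opening: 0.0004
```

```bash
python3 btn.py
```

```text
ee [ 0.41574303 -0.40107745  0.29283197] dir [ 0.267  0.036 -0.963] tip [ 0.4601 -0.3952  0.133 ] along n 0.05512813947107221 lateral [ 0.0008 -0.0012  0.0002] F [ 1.  -0.   0.1] [-1.01  0.51  1.53  0.29  1.01 -1.85]
```

servo_tool --moves '[[[0.02,0.008,-0.075,0,0,0,0],[0.038,0.011,-0.145,0,0,0,0],[0.048,0.012,-0.18,0,0,0,0],[0.05,0.012,-0.193,0,0,0,0],[0.05,0.012,-0.193,0,0,0,0]]]'

```text
t: 37.83
ee_pos: [0.428, -0.3985, 0.2441]
orientation: [-0.583, 0.216, -0.377, 0.687]
contact_force: [-0.2, 0.9, 0.4]
opening: 0.0004
```

```bash
python3 btn.py
```

```text
ee [ 0.42797954 -0.39850936  0.24412444] dir [ 0.267  0.036 -0.963] tip [ 0.4722 -0.3925  0.0842] along n 0.0048658649720510466 lateral [-0.0005 -0.0003 -0.0001] F [-0.2  0.9  0.4] [-0.98  0.59  1.54  0.31  0.91 -1.86]
```

servo_tool --moves '[[[0.004,0.001,-0.015,0,0,0,0],[0.007,0.001,-0.026,0,0,0,0],[0.01,0.001,-0.035,0,0,0,0],[0.011,0.001,-0.04,0,0,0,0],[0.011,0.001,-0.04,0,0,0,0]]]'

```text
t: 38.25
ee_pos: [0.4307, -0.3986, 0.235]
orientation: [-0.583, 0.216, -0.378, 0.686]
contact_force: [0.9, 1.0, 5.5]
opening: 0.0004
```

```bash
python3 btn.py
```

```text
ee [ 0.43072306 -0.39857674  0.2349614 ] dir [ 0.268  0.034 -0.963] tip [ 0.4752 -0.3929  0.0751] along n -0.004688311161361255 lateral [-0.    -0.001 -0.   ] F [0.9 1.  5.5] [-0.98  0.6   1.54  0.32  0.9  -1.86]
```

servo_tool --moves '[[[0.002,0,-0.006,0,0,0,0],[0.003,0,-0.011,0,0,0,0],[0.003,0,-0.011,0,0,0,0]]]'

```text
t: 38.5
ee_pos: [0.4312, -0.3986, 0.2338]
orientation: [-0.583, 0.215, -0.378, 0.686]
contact_force: [-8.5, 5.4, 20.2]
opening: 0.0005
```

The force jumped to about 21 N at the end stop, so the button is fully in. I'll let go and retreat.

servo_tool --moves '[[[-0.012,-0.001,0.05,0,0,0,0],[-0.035,-0.005,0.13,0,0,0,0],[-0.07,-0.01,0.25,0,0,0,0],[-0.1,-0.014,0.38,0,0,0,0],[-0.15,-0.02,0.52,0,0,0,0],[-0.2,-0.02,0.66,0,0,0,0],[-0.25,-0.02,0.75,0,0,0,0],[-0.3,0,0.75,0,0,0,0],[-0.3,0,0.75,0,0,0,0]]]'

```text
t: 39.25
ee_pos: [0.355, -0.3981, 0.4204]
orientation: [-0.583, 0.216, -0.379, 0.686]
contact_force: [-0.9, 0.9, -0.5]
opening: 0.0002
```

```bash
python3 -c "
from h import *
o=np.array([.518,.1945]);ex=np.array([.9856,.1693]);ey=np.array([-.1693,.9856])
for c in('scene','top'):
  s,im,d=cam(c);W=cloud(c,d);save(im,'j'+c+'.png')
  r=W[...,:2]-o;kx=r@ex;ky=r@ey;z=W[...,2]
  m=(abs(kx)<.12)&(ky<.1)&(ky>-.11)&(z>.15)&(z<.25)
  cf=np.polyfit(ky[m],z[m],1);print(c,'lid slope',cf[0],'z@-87',np.polyval(cf,-.087))
  for q in('jar1','bowl','stamp','pot','stop_top','start_top'):
    for u in ctrl.silhouettes(c,q)[:1]: print(c,q,u['score'],np.round(u['rect']),np.nanmedian(W[u['mask']],0).round(3))
  n=np.array([-.267,-.035,.963]);m=(np.hypot(W[...,0]-.474,W[...,1]+.392)<.03)&(z>.03);p=W[m];h=p@n;print('start top',p[h>h.max()-.005].mean(0))
print(ctrl.sense())
"
```

```text
scene lid slope 0.0032556514004694315 z@-87 0.18265797726890595
scene jar1 0.68 [162. 357. 286. 474.] [ 0.536 -0.438  0.067]
scene bowl 0.84 [276. 280. 312. 308.] [ 0.443 -0.14   0.035]
scene stamp 0.73 [351. 267. 366. 297.] [ 0.542 -0.042  0.028]
scene pot 0.64 [301. 341. 339. 379.] [ 0.6   -0.277  0.07 ]
scene stop_top 0.77 [181. 394. 206. 413.] [ 0.487 -0.463  0.087]
scene start_top 0.7 [216. 364. 227. 380.] [ 0.478 -0.394  0.079]
start top [ 0.45297971 -0.37096709  0.38507247]
top lid slope 0.004325111973008912 z@-87 0.18204142676726937
top jar1 0.69 [376. 233. 402. 250.] [ 0.447 -0.243  0.108]
top bowl 0.77 [323. 234. 353. 261.] [ 0.438 -0.133  0.034]
top stamp 0.6 [287. 198. 305. 216.] [ 0.531 -0.032  0.031]
top pot 0.62 [379. 170. 408. 199.] [ 0.586 -0.257  0.071]
start top [ 0.46650423 -0.36383721  0.34636422]
{'t': 39.95, 'joints': array([-1.10051546,  0.29894417,  1.48635526,  0.26887621,  1.27398626,
       -1.8639169 ]), 'dq': array([-0.00047432, -0.00425111,  0.0014633 , -0.00096999, -0.00012596,
        0.0002805 ]), 'joint_torque': array([ 2.44479947e-02, -3.99030054e+01, -2.56452280e+01,  6.24203458e-01,
       -1.22948396e-01,  1.59182330e-02]), 'ee_pos': array([ 0.35634186, -0.398465  ,  0.41916686]), 'orientation': array([-0.58261985,  0.2161104 , -0.37802479,  0.68625627]), 'contact_force': array([-0.39602822,  0.213383  ,  0.12053728]), 'moment': array([-0.03084849,  0.09322787, -0.03591651]), 'opening': 0.0004318661944176038}
```

View pics/jscene.png

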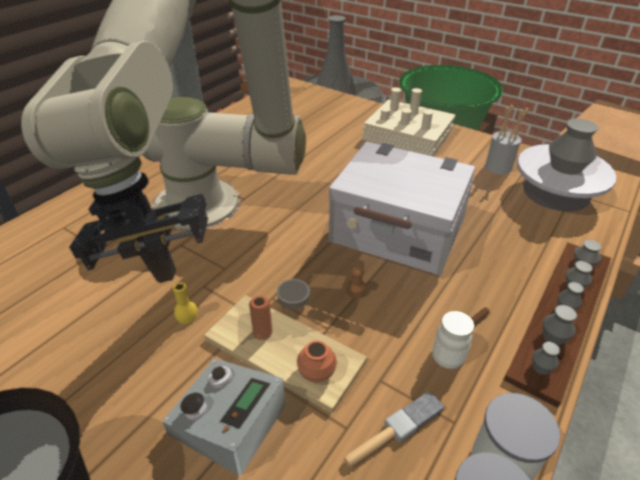

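The final picture shows the lid shut at (400,205), the jar upright on the board at (261,318) and the bystanders unmoved. Both buttons stand out, and the arm is clear.

```bash
python3 -c "
from station import ctrl
print(ctrl.sign_off())"
```

```text
the job is handed in; nothing more can be done
None
```

The job is done and handed in after about 40 s of robot time. I moved the one jar from the kiln to the ware board, then stood all four grey vases upright on the kiln floor. After that I pushed the lid shut and pressed it home, then pressed the start button fully in and released it.

**What the last checks showed:**
- **Lid:** it measures within 0.005 rad of shut, with its top at 182 mm.
- **Start button:** the force jumped from 5.5 N to about 20 N at roughly 6 mm of travel, so it reached its end stop. In the last scene-camera detection the cap was back at its starting height.
- **Pots:** the jar is upright on the board. All four vases were upright before the lid closed; I couldn't see them afterwards.
- **Bystanders:** the bowl, stamp and pot have not moved, and the stop button was never touched.

**What didn't go to plan or disagreed:**
- **Lid pushed further open:** it opened from 1.66 to 1.80 rad while I placed the first vase, probably pushed by the wrist. I placed the later vases further from the lid.
- **First vase:** it was set down with about 15 N, harder than the other three (2–5 N).
- **Joint 6:** it came within about 0.01 rad of its range limit before the button press, and I turned it back.
- **False readings:** in the last check one "jar" detection was really the controller. The script's own height fit for the start button was spoiled by the gripper in view.

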